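# Push the weighed core off its balance with the spring-return slide

### The job

The red-topped core has been weighed: on the balance where it stands, push the slide all the way to its end stop so that the core moves right onto the green pad, and let go of the slide there so that it snaps back home by itself. The core should stay standing on the pad; do not touch it with the gripper, and leave the white-topped core on the other balance alone.

Things in the scene. Friction and masses are not known exactly. Their poses are not given: they have to be found in the camera images.
- core_red: Concrete test core, upright cylinder, 50 mm diameter, 40 mm high, 0.15 to 0.25 kg, red painted top and band. Origin: centre of its underside. Stands on the steel pan of either balance (varies), centred about 85 mm ahead (+x) of that slide's origin, some 10 mm clear of the blade. This is the one to push off.
- core_white: Concrete test core, upright cylinder, 50 mm diameter, 40 mm high, 0.15 to 0.25 kg, white painted top and band. Origin: centre of its underside. Stands on the steel pan of either balance (varies), centred about 85 mm ahead (+x) of that slide's origin, some 10 mm clear of the blade. It is still to be weighed and stays where it is.
- slide_blue: Slide with blue knob on a fixed white balance (flat top 50 mm up). Origin: foot of the knob, on its axis, at that top. Knob: 18 (x) x 24 (y) mm, to 44 mm above origin, free at sides and behind; low bar ahead to a pusher blade (front face at x = 50, 31 high). Pushed along +x (level, roughly away from the robot), travel 85 mm, starts home. Spring 2 N at home, 6.5 N at end; returns in 0.3 s.
- slide_yellow: The same slide with yellow knob on a second, equal balance; same frame and sizes. Each balance's place and yaw vary. Ahead of either knob at home, along its +x: lane between rails 60 mm apart and 18 mm high, with steel pan, then green pad from x = 125 to a stop at x = 237 mm. Within 30 mm behind the knob the flat top is clear.
Mind the look-alikes: they are no part of the job. What is shaped like the core_red but brown or purple is not meant.

How it is judged:
By the outcome, as a careful person would: the job done as asked, in the order asked, and still so for the second after the job is handed in, with the robot touching nothing.
It also fails if it takes over 29 s, if anything falls off the work surface, if the arm or the gripper's body presses on something with over 40 N, if the wrist force passes 120 N, or if a joint passes its speed limit or range.

### The arm

A 7-joint arm with a two-finger parallel gripper is mounted at the origin on the work surface. World frame = base frame: x ahead of the robot, y to its left, z up, the work surface at z = 0. Lengths are in m, angles in rad, forces in N, time in s.
With the tool pointing down it reaches from about 0.4 to 0.925 m from the base axis. Payload 4.1 kg.
Tool frame: the origin (TCP) lies at the very end of the fingers, on their centre line; the grasp point (between the pads) lies 19 mm behind it; z points along the fingers, y is the direction in which the jaws open and shut (so a half turn about z gives the same grasp; the last joint's range is limited). The gripper opens to 85 mm and grips with 20 to 120 N. Pads are 22 mm wide; open, the fingers measure 114 mm over their backs; the gripper's body (76 mm by 85 mm) begins 54 mm behind the grasp point. The pads swing forward as they close: fully open they stand 13 mm farther back than shut.
Start: joints at [1.099, 0.398, 0.045, 1.537, -0.019, 1.207, -0.051], TCP at [0.237, -0.605, 0.231] pointing down, gripper open.
Joint ranges: [-2.82, 2.82], [-0.49, 2.23], [-1.37, 1.46], [0, 2.46], [-1.36, 4.5], [0.23, 2], [-2.94, 2.94]. Speed limits (rad/s): [2.57, 2.57, 3.14, 3.14, 3.14, 3.14, 3.14].

### API

Orientations are given as a unit quaternion [w, x, y, z].
In Python, from bench import bot, viewer, spotter gives the robot as it stands. Calls block until the motion is done:
- bot.movep(position, orientation): joint-space move of the TCP to a pose.
- bot.move_straight(position, vel=0.15, attitude=None): straight line of the TCP; attitude=None keeps the orientation; vel is the mean speed in m/s.
- bot.movej(angles): joint-space move.
- bot.grip(opening, squeeze=None): finger opening in m; squeeze is the grip in N (None keeps the last); returns when the fingers have stopped.
- bot.sleep(seconds).
- bot.solve_ik(position, orientation): joint angles nearest the present ones, or None.
- bot.read_state(): the state.
- viewer.read_camera(name): name is "scene" or "top" or "wrist"; returns (picture, depth): 420x560x3 uint8, red, green, blue; 420x560 float32, m along the optical axis (not along the pixel's ray), 0 where there is no reading.
- viewer.calibration(name): a dict with "intrinsics" (3x3 intrinsics, pixels), "dist_coeffs" ([k1, k2, p1, p2, k3] as OpenCV has them; the pictures are not rectified), "origin" and "orientation" of the camera in the world; the wrist camera has in their place "T_tool_cam" (4x4, takes a point from camera to tool coordinates, whose origin is the TCP and whose axes are the flange's). Camera axes: x right, y down, z forward; pixel columns grow to the right and rows downward; lengths in m; the calibration is good to about 2 mm. A picture is of the moment at which its call begins: read the wrist's pose just before it. calibration takes no time and is no camera call.
A pose or a line that the arm cannot do raises bot.IKError and nothing moves.
- bot.job_done(): hands the job in, once; it reports no verdict.
Trained networks look in the newest picture that a camera, given by its name, has taken for a name from the list of things; names that differ only in an ending like _2 or _b are one class to them, and where a whole thing is asked for, a point or a joint stands for the part that bears it (a point fixed in the world has none). Each returns a list of dicts, best first, with "confidence" (0 to 1); they miss things now and then, are a little off and sometimes report something else, mostly with a low value. They report only what shows in the picture. A call takes as long as a camera call. They do not tell look-alikes from the thing itself.
- spotter.look_for(camera, thing): "point" ([x, y, z] in m, in world coordinates, good to about 4 mm: the middle of the surface that is visible of it).
- spotter.masks_of(camera, thing): "mask" (420x560 bool, what is visible of it).
- spotter.pinpoint(camera, thing): "point" ([x, y, z] in m, in world coordinates, good to about 4 mm: a listed point, or the origin of a listed thing).
The state is a dict: "clock": time; "joint_positions": joint angles; "qvel": joint speeds; "joint_efforts": joint torques, N m; "tool_pos": TCP position; "eef_rot": TCP orientation; "force": force on the tool from outside, world axes, zero at the start; "torque": the same for the moment, N m; "width": finger opening in m.
Only numpy, scipy, OpenCV 4.12 (cv2) and the standard library are available. Lean on these libraries where they do the work, as an engineer would, in place of code of your own. Each camera call takes 0.05 s, during which the arm holds its last target.

## Working session

There is one attempt and no reset: what is moved stays moved. The work goes in short steps, each a Python script; the robot and the scene stay as the last script left them, time stands still between calls to the robot, and variables do not carry over. Pictures are saved under pics/ and viewed, and the job is handed in when it is done.

```bash
mkdir -p pics; ls; cat > h.py <<'E'
import numpy as np, cv2
from bench import bot, viewer, spotter
def save(n,cam):
    p,d=viewer.read_camera(cam); cv2.imwrite(f'pics/{n}.png',p[:,:,::-1]); np.save(f'pics/{n}_d.npy',d); return p,d
E
python3 - <<'E'
from h import *
for c in ['scene','top']:
    save(c+'0',c)
    print(c,viewer.calibration(c))
    for t in ['core_red','core_white','slide_blue','slide_yellow']:
        for r in spotter.pinpoint(c,t): print(t,np.round(r['point'],3),round(r['confidence'],2))
print(bot.read_state())
E
```

```text
pics
scene {'intrinsics': array([[516.07568506,   0.        , 285.13437265],
       [  0.        , 516.07568506, 209.68600327],
       [  0.        ,   0.        ,   1.        ]]), 'dist_coeffs': array([0.02232639, 0.        , 0.        , 0.        , 0.        ]), 'origin': array([0.87886786, 0.53002113, 0.71076713]), 'orientation': array([-0.10884066,  0.24562645,  0.88334565, -0.38408569])}
core_red [ 0.616 -0.12  -0.001] 0.89
core_red [ 0.62  -0.367  0.002] 0.85
core_red [ 0.599 -0.235  0.05 ] 0.72
core_red [ 0.508 -0.115  0.   ] 0.63
core_white [0.578 0.124 0.052] 0.56
slide_blue [0.498 0.136 0.052] 0.91
slide_yellow [ 0.515 -0.232  0.05 ] 0.96
top {'intrinsics': array([[502.70104087,   0.        , 276.42826364],
       [  0.        , 502.70104087, 213.97996857],
       [  0.        ,   0.        ,   1.        ]]), 'dist_coeffs': array([-0.13498729,  0.        ,  0.        ,  0.        ,  0.        ]), 'origin': array([ 0.38140743, -0.04394118,  1.26518983]), 'orientation': array([-0.03832397,  0.71011793, -0.70125953,  0.04998868])}
core_red [ 0.509 -0.115  0.   ] 0.89
core_red 
[... 286 characters left out ...]
.85
{'clock': 0.5, 'joint_positions': array([ 1.09902754,  0.39839997,  0.04508673,  1.53665957, -0.01871065,
        1.20690557, -0.05068019]), 'qvel': array([-0.00129571, -0.00071016,  0.00020658, -0.0008937 ,  0.00019437,
        0.0010906 ,  0.00154063]), 'joint_efforts': array([-7.42471002e-04, -4.74570394e+01,  1.36135608e+00, -2.54264402e+01,
        1.14941021e-02,  1.99160000e-03,  1.11121906e-05]), 'tool_pos': array([ 0.23676443, -0.60534631,  0.23131991]), 'eef_rot': array([2.39596372e-05, 9.82671320e-01, 1.85356619e-01, 5.56628867e-06]), 'force': array([-0.14040693,  0.02592454,  0.31203716]), 'torque': array([-0.01027632, -0.00681649,  0.05181074]), 'width': 0.08539085261544706}
```

View pics/scene0.png

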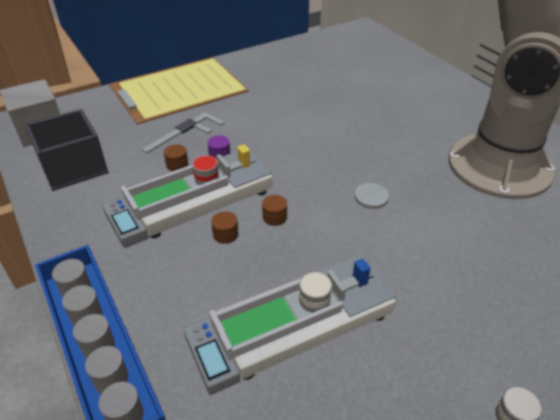

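View pics/top0.png

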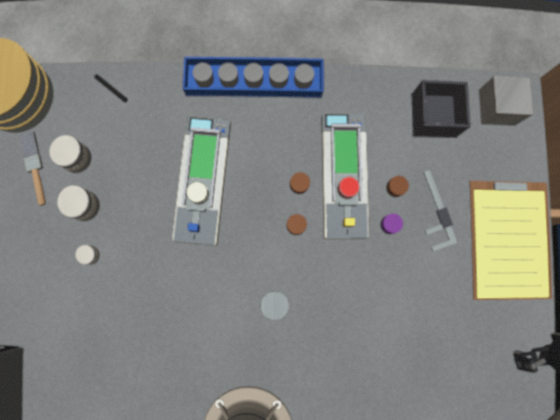

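The red core stands on the yellow balance: top (348,187), scene (205,167). Look-alikes in the top view are brown at (300,183), (297,224) and (398,186), and purple at (392,224). The white core at (197,192) is on the blue balance. Next I measure the yellow slide's position and yaw.

```bash
cat >> h.py <<'E'
from scipy.spatial.transform import Rotation as R
def ray2z(cam,uv,z):
    c=viewer.calibration(cam); n=cv2.undistortPoints(np.float64(uv).reshape(-1,1,2),c['intrinsics'],c['dist_coeffs']).reshape(-1,2)
    q=c['orientation']; r=R.from_quat([q[1],q[2],q[3],q[0]]).apply(np.c_[n,np.ones(len(n))])
    o=c['origin']; s=(np.asarray(z)-o[2])/r[:,2]; return (o+r*np.reshape(s,(-1,1)))[:,:2]
def px2w(cam,uv,d):
    c=viewer.calibration(cam); n=cv2.undistortPoints(np.float64(uv).reshape(-1,1,2),c['intrinsics'],c['dist_coeffs']).reshape(-1,2)
    q=c['orientation']; return c['origin']+R.from_quat([q[1],q[2],q[3],q[0]]).apply(np.c_[n,np.ones(len(n))]*np.reshape(d,(-1,1)))
E
python3 - <<'E'
from h import *
for cam,roi in [('top',(320,110,372,242)),('scene',(100,130,280,240))]:
    im=cv2.imread(f'pics/{cam}0.png'); d=np.load(f'pics/{cam}0_d.npy'); hsv=cv2.cvtColor(im,cv2.COLOR_BGR2HSV)
    x0,y0,x1,y1=roi; roi_m=np.zeros(im.shape[:2],bool); roi_m[y0:y1,x0:x1]=1
    for n,(a,b) in dict(green=((50,100,60),(80,255,255)),yellow=((20,120,90),(35,255,255)),red=((0,150,120),(8,255,255))).items():
        m=(cv2.inRange(hsv,a,b)>0)&roi_m
        if n=='red': m|=(cv2.inRange(hsv,(172,150,120),(180,255,255))>0)&roi_m
        v,u=np.nonzero(m)
        uv=np.c_[u,v]; P=px2w(cam,uv,d[v,u])
        print(cam,n,len(u),'px',uv.mean(0).round(1),'depth med',np.median(P,0).round(4),'z5-95',np.percentile(P[:,2],[5,95]).round(3))
        z={'green':.05,'yellow':.094,'red':.09}[n]
        W=ray2z(cam,uv,z)
        rc=cv2.minAreaRect(W.astype(np.float32)*1000); print('  plane mean',W.mean(0).round(4),'rect',np.round(rc[0],1),np.round(rc[1],1),round(rc[2],2))
    cv2.imwrite(f'pics/crop_{cam}.png',cv2.resize(im[y0-10:y1+10,x0-10:x1+10],None,fx=4 if cam=='top' else 4,fy=4,interpolation=cv2.INTER_CUBIC)[:600,:800])
E
```

```text
top green 862 px [345.5 151. ] depth med [ 0.6944 -0.2336  0.0509] z5-95 [0.047 0.055]
  plane mean [ 0.6949 -0.2337] rect [ 695.2 -233.7] [ 52.9 103.9] 89.6
top yellow 68 px [348.5 222. ] depth med [ 0.5119 -0.233   0.0946] z5-95 [0.082 0.098]
  plane mean [ 0.512  -0.2325] rect [ 512.  -232.5] [14.2 21.6] 0.71
top red 242 px [348.8 186.2] depth med [ 0.5984 -0.2345  0.0912] z5-95 [0.088 0.095]
  plane mean [ 0.5984 -0.2345] rect [ 598.3 -234.4] [40.5 39.8] 45.07
scene green 643 px [160.1 192.2] depth med [ 0.6926 -0.2436  0.0506] z5-95 [0.049 0.053]
  plane mean [ 0.6917 -0.2441] rect [ 690.8 -244.3] [102.3  36.1] 0.81
scene yellow 189 px [243.6 155. ] depth med [ 0.5155 -0.2256  0.0836] z5-95 [0.061 0.096]
  plane mean [ 0.5221 -0.2143] rect [ 523.  -213.5] [69.2 20.2] 64.44
scene red 234 px [204.7 162.5] depth med [ 0.5971 -0.2348  0.0912] z5-95 [0.09  0.093]
  plane mean [ 0.5965 -0.2363] rect [ 597.  -235.8] [40.5 41. ] 71.11
```

View pics/crop_top.png

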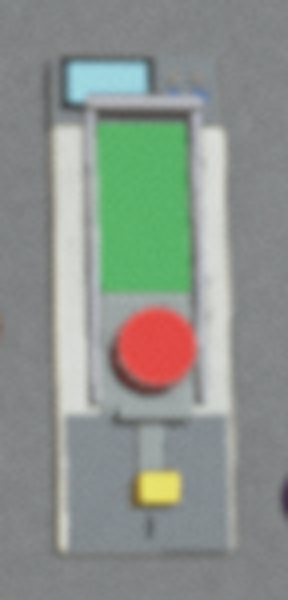

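View pics/crop_scene.png

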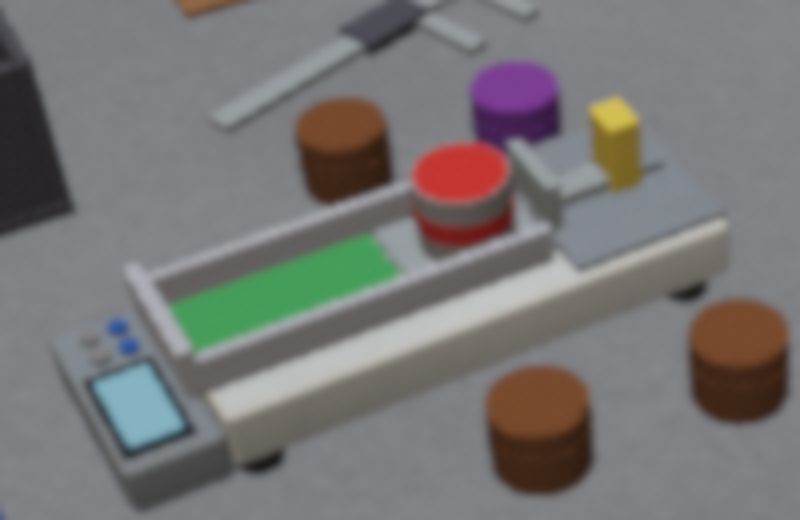

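The crops confirm it. The red core is on the yellow-knob balance, the lane is clear, and the yaw is about -0.4° (knob to pad line and pad edges agree). I go behind the knob with the fingers shut.

```bash
cat >> h.py <<'E'
O=np.array([0.512,-0.2327]); YAW=-0.006; A=np.array([np.cos(YAW),np.sin(YAW)])
Q=[0,np.cos(YAW/2),np.sin(YAW/2),0]
def at(s,z,l=0): p=O+s*A; return [p[0],p[1],z]
E
python3 - <<'E'
from h import *
bot.grip(0.0)
bot.movep(at(-0.027,0.14),Q)
s=bot.read_state(); print(s['clock'],s['tool_pos'],s['width'],s['force'])
bot.move_straight(at(-0.027,0.069),vel=0.1)
s=bot.read_state(); print(s['clock'],s['tool_pos'],s['force'])
save('scene1','scene')
E
```

```text
2.9417 [ 0.48484099 -0.23394496  0.14027343] 2.2558090596911568e-05 [ 0.1119162  -0.17766427  0.24035171]
3.8 [ 0.48549499 -0.23283414  0.06947575] [ 0.29810118 -0.3457004   0.19681968]
```

View pics/scene1.png

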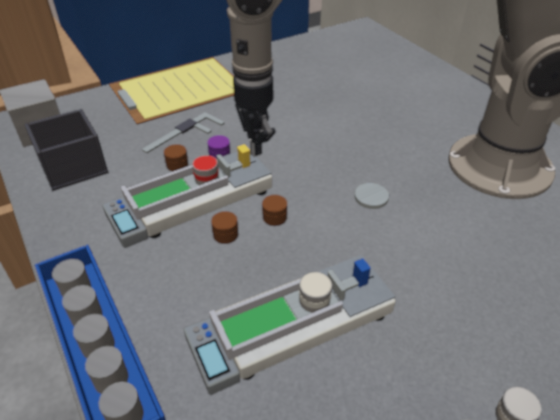

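The fingers stand just behind the yellow knob at (257,148), touching nothing. Now I push slowly, then in small steps watching for the end-stop force.

```bash
python3 - <<'E'
from h import *
for t in [-0.018,0.0,0.03,0.054]:
    bot.move_straight(at(t,0.069),vel=0.04)
    s=bot.read_state(); print(round(s['clock'],2),t,((s['tool_pos'][:2]-O)@A).round(4),s['force'].round(1))
    if abs(s['force'][0])>15: raise SystemExit
t=0.054
while t<0.085:
    t+=0.003
    bot.move_straight(at(t,0.069),vel=0.03)
    s=bot.read_state(); print(round(s['clock'],2),round(t,4),((s['tool_pos'][:2]-O)@A).round(4),s['force'].round(1))
    if abs(s['force'][0])>13: break
save('scene2','scene'); save('top2','top')
E
```

```text
4.22 -0.018 -0.018 [-1.9 -0.1  1.7]
4.83 0.0 0.0004 [-2.   0.8  1. ]
5.72 0.03 0.0291 [-6.2  2.3  2.4]
6.47 0.054 0.0526 [-5.6  3.2  4.3]
6.72 0.057 0.0553 [-6.3  2.3  3.6]
6.97 0.06 0.0581 [-6.8  2.8  4.8]
7.22 0.063 0.0609 [-6.6  3.1  3.9]
7.47 0.066 0.0638 [-8.1  2.7  4. ]
7.72 0.069 0.0654 [-10.2   3.7   7.4]
7.97 0.072 0.0655 [-16.2   3.8  12.5]
```

```bash
python3 -c "
import cv2
a=cv2.imread('pics/scene2.png')[120:250,90:290];cv2.imwrite('pics/c2.png',cv2.resize(a,None,fx=4,fy=4,interpolation=2))"
```

```text
(no output)
```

View pics/c2.png

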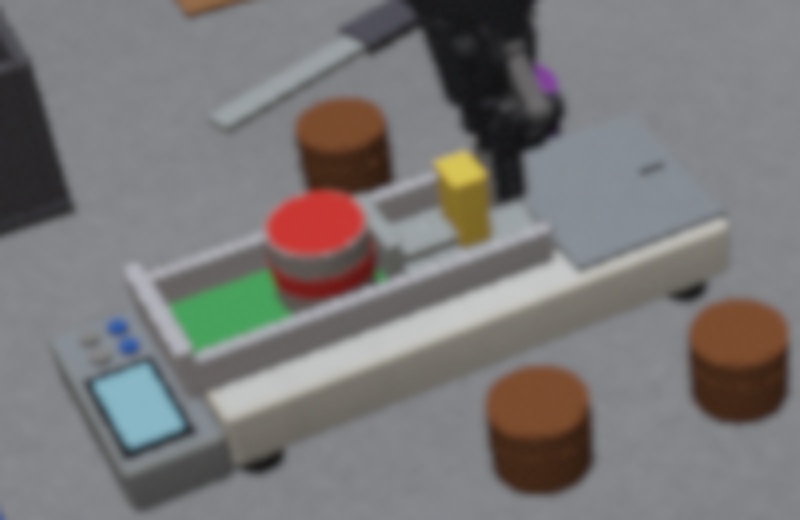

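The end stop is reached: the tool holds at 65.5 mm (85 mm of travel) while the force rises from 7 to 16 N. The core stands wholly on the green at crop (318,250). I release by lifting straight up off the knob.

```bash
python3 - <<'E'
from h import *
bot.move_straight(at(0.068,0.150),vel=0.25)
s=bot.read_state(); print(s['clock'],s['tool_pos'],s['force'].round(1))
bot.movep(at(-0.10,0.25),Q)
bot.sleep(0.4)
save('scene3','scene'); im,d=save('top3','top')
s=bot.read_state(); print(s['clock'],s['tool_pos'],s['force'].round(1))
for c in ['scene','top']:
    for t in ['core_red','core_white','slide_blue','slide_yellow']:
        for r in spotter.pinpoint(c,t): print(c,t,np.round(r['point'],3),round(r['confidence'],2))
a=cv2.imread('pics/scene3.png')[120:250,90:290];b=cv2.imread('pics/top3.png')[105:245,310:390]
cv2.imwrite('pics/c3.png',np.hstack([cv2.resize(a,(600,390),interpolation=2),cv2.resize(b,(200,390),interpolation=2)]))
E
```

```text
8.55 [ 0.58191293 -0.23337254  0.15148491] [-0.2 -0.  -0.7]
9.85 [ 0.41218371 -0.23204387  0.24977721] [0.4 0.7 0.5]
scene core_red [ 0.613 -0.371 -0.002] 0.97
scene core_red [ 0.613 -0.123  0.001] 0.91
scene core_red [ 0.512 -0.115  0.003] 0.75
scene core_red [ 0.675 -0.231  0.05 ] 0.58
scene core_red [ 0.521 -0.356 -0.001] 0.57
scene core_white [0.577 0.122 0.049] 0.64
scene slide_blue [0.5   0.132 0.054] 0.91
scene slide_yellow [ 0.517 -0.234  0.049] 0.98
top core_red [ 0.612 -0.37  -0.002] 0.91
top core_red [ 0.676 -0.233  0.053] 0.79
top core_red [ 0.513 -0.114  0.002] 0.77
top core_red [ 0.513 -0.351 -0.001] 0.61
top core_white [0.582 0.126 0.046] 0.94
top slide_blue [0.498 0.135 0.049] 0.5
top slide_yellow [ 0.51  -0.236  0.048] 0.8
```

View pics/c3.png

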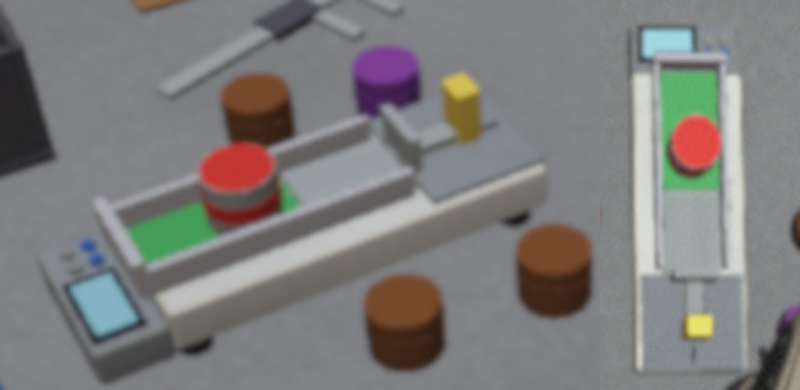

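The slide is home, with the yellow knob at crop (461,105). The core stands upright on the green, at (238,190) in the crop, and the gripper is clear.

```bash
python3 - <<'E'
from h import *
print(bot.job_done())
E
```

```text
the job is handed in; nothing more can be done
None
```

The red-topped core now stands upright on the green pad, and the job was handed in at about 10.5 s.

- **Push:** I pushed the yellow-knob slide with shut fingers. It stopped at its end stop after about 85 mm, where the force rose from about 8 to 16 N while the tool stayed put.
- **Release:** I lifted the fingers straight up off the knob, and the slide returned home by itself. After that, the knob was measured at x ≈ 0.51, as at the start.
- **Core:** Both cameras put it at about (0.676, -0.232, 0.05), about 164 mm ahead of the slide's origin and wholly on the pad. The gripper did not touch it.
- **Other balance:** The white-topped core and blue slide read the same as at the start.

At the last reading the robot was touching nothing, and no checks failed. The networks also reported the brown and purple look-alikes as `core_red`; I told them apart by colour and place.

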